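Press the sealing cover onto its hidden pin

ROBOT

A 6-joint arm with a two-finger parallel gripper is mounted at the origin on a cart in front of the work surface, level with it; the furniture and walls round the work are solid. World frame = base frame: x ahead of the robot, y to its left, z up, the work surface at z = 0. Lengths are in mm, angles in rad, forces in N, time in s.
With the tool pointing down it reaches from about 350 to 975 mm from the base axis. Payload 7.1 kg.
Tool frame: the origin (TCP) lies on the mounting face of the last link; the fingertips stand 182 mm ahead of it and the grasp point (between the pads) lies 163 mm ahead of it (ctrl.tcp_to_tips is the distance from the TCP to the fingertips, in mm); z points along the fingers, y is the direction in which the jaws open and shut (so a half turn about z gives the same grasp; the last joint's range is limited). The gripper opens to 88 mm and grips with 3 to 60 N. Pads are 20 mm wide; open, the fingers measure 115 mm over their backs; the gripper's body (75 mm by 178 mm) begins 61 mm behind the grasp point.
Start: joints at [1.155, 0.423, 1.63, -0, 1.089, -0.019], TCP at [241.511, 576.436, 404.675] pointing down, gripper open.
Joint ranges: [-3, 3], [-0.9, 2.11], [0.09, 2.58], [-1.31, 4.45], [0.11, 2.69], [-2.54, 2.54]. Speed limits (rad/s): [2.39, 2.39, 3.01, 3.14, 3.14, 3.14].

INTERFACE

Orientations are given as a rotation vector (axis times angle).
In Python, from workcell import ctrl gives the robot as it stands. The module is installed in compiled form; this text tells all that it offers.
- The arm moves only by the tool send_rows, never from a script. Its argument "commands" is a list of rows, each an object with "translation": the shift along the world's x, y, z normalised to -1 to 1, where 1 is 0.1 m, a list of three; "twist": the turn, a rotation vector about the world's x, y, z normalised to -1 to 1, where 1 is 0.5 rad, a list of three. A call has exactly 10 rows; each row is the pose to reach, as a shift and turn from the pose commanded when the call began; what a row does not reach only later rows make up. A row lasts 1/10 s, in which the tool goes at most 50 mm and 8.59 degrees, less where a joint would pass 70% of its speed; a pose out of reach is approached as far as the arm can. A call with a number of a shift or a turn outside -1 to 1 is refused whole. A call with a gripper value outside its range is refused whole. "grip" is the closure, from -1 (fully open) to 1 (shut), set as the call begins (left out, the last holds). The fingers move at their own pace and stop on an object; the grip force is fixed at half the most. Time passes only in rows, so rows that repeat a pose let the fingers close, or fill a call up. It gives the time, the measured TCP pose, the force and the opening at its end, in the units of the state.
- ctrl.get_obs(): the state, without advancing time (a new reading comes with each control period).
- ctrl.get_image(name): name is "side" or "top" or "wrist"; returns a dict with "img" (400x640x3 uint8, red, green, blue), "intrinsics" (3x3 intrinsics, pixels), "cam_to_world" (4x4, takes a point from camera to world coordinates). Camera axes: x right, y down, z forward; pixel columns grow to the right and rows downward; lengths in mm; the calibration is good to about 2 mm. A picture is of the moment at which its call begins. There is no depth.
- ctrl.close_job(): hands the job in, once; it reports no verdict.
The state is a dict: "t": time; "qpos": joint angles; "qvel": joint speeds; "joint_torque": joint torques, N m; "ee_pos": TCP position; "orientation": TCP orientation; "ft_force": force on the tool from outside, world axes, zero at the start; "moment": the same for the moment, N m; "width": finger opening in mm.
Only numpy, scipy, OpenCV 4.12 (cv2) and the standard library are available. Lean on these libraries where they do the work, as an engineer would, in place of code of your own. Each camera call takes 0.05 s, during which the arm holds its last target. There are 200 camera calls.

TASK

Pick up the press cover by its bar handle and set it over the sealing jig, handle across the slot; slide it lightly along the slot until the hole in its underside finds the upright locating pin and it drops on, then press it straight down until it is fully home on the metal rib. Finish still gripping the handle and holding the cover pressed down, because the rubber seal is sprung and lifts it again. Leave the timer, the beaker and the petri dishes where they are.

Things in the scene. Friction and masses are not known exactly. Their poses are not given: they have to be found in the camera images.
- jig: Sealing jig, fixed to the worktop: aluminium block 94 (x) x 176 (y) mm with a bare steel rib 24 mm wide along its middle, rib top 30 mm above the worktop. Origin: centre of its underside, on the worktop. y axis runs along rib and slot, x across, z up. A black rubber strip 27 mm wide, 166 mm long lies on each side of the rib, its top 35 mm above the worktop when unpressed.
- slot (a point): Middle of the slot on the rib's top, axes as the jig's. The one upright steel pin stands on the slot's centre line, anywhere from y = -25 to +25 mm of here: its place differs each time and is not given; feel or see it. Pin: 10 mm diameter, straight for 5 mm, then tapering like a bullet to a 3 mm wide tip 13 mm above the rib (43 mm above the worktop).
- seal (a joint): The two rubber strips, moving together straight down on springs: 0 = up, 0.005 m = level with the rib, where the cover lands on metal. They start to give at about 5 N and need about 9 N in all (cover's weight of about 2 N included) to be level with the rib. They do not latch: let go, they lift the cover again.
- cover: Press cover, loose, about 0.2 kg: flat aluminium plate 84 (x) x 120 (y) x 18 (z) mm, black bar handle upright on top. Origin: centre of its underside, z up. Underside height above the worktop: 43 mm resting on the pin's tip, 35 mm dropped on the pin and lying on the rubber, 30 mm fully home on the rib. It fits either way round.
- cover_hole (a point): Mouth of the round hole in the cover's underside, at the plate's centre: 13 mm in diameter with a 1.5 mm chamfer, 14 mm deep, closed on top, so pin and hole are out of sight once the cover is over them. It fits the pin with 1.5 mm play all round.
- cover_handle (a point): Grip point of the cover's handle, straight above the hole, 43 mm above the underside, axes as the cover's. The bar is 60 mm long along the cover's x and 18 mm thick along its y (grip it across this), and rises from 18 to 64 mm above the underside.
- timer: Small flat lab timer, 62x66x19 mm, a bystander. Origin: centre of its underside.
- petri_pair: Two stacked petri dishes, 70 mm wide, 32 mm high, a bystander. Origin: centre of the underside.
- beaker_50: Small beaker, 46 mm wide, 60 mm high, a bystander. Origin: centre of the underside.
Mind the look-alikes: they are no part of the job. Leave any turquoise look-alike of the cover alone.

How it is judged (in metres and radians):
On the way, in this order (a step that is already met when the one before it is completed fails the run):
1. the cover is gripped by its handle and lifted clear of the worktop (contact force between the fingers and cover above 1 N and distance between the grasp point and cover_handle below 0.035 m and height (world z) of cover above 0.05 m), for 0.1 s.
2. the cover has dropped onto the pin, lying over the jig in line with the slot (y of cover in the frame of jig between -0.032 and 0.032 m and x of cover in the frame of jig between -0.007 and 0.007 m and angle between the y axis of cover and the y axis of jig, either way round below 0.16 rad and height (world z) of cover below 0.0375 m), for 0.1 s.
At the end, for the whole second after the job is handed in: Cover down on the pin, still gripped: within 32 mm of the jig's middle along the slot and 7 mm across it, in line to 0.16 rad, level to 0.06 rad, underside below 32.5 mm, seal pressed over 3.5 mm, at rest, grasp point within 35 mm of the handle's grip point, finger contact over 1 N (y of cover in the frame of jig between -0.032 and 0.032 m and x of cover in the frame of jig between -0.007 and 0.007 m and angle between the y axis of cover and the y axis of jig, either way round below 0.16 rad and contact force between the fingers and cover above 1 N and distance between the grasp point and cover_handle below 0.035 m and height (world z) of cover below 0.0325 m and value of joint seal above 0.0035 m and angle between cover's own z axis and vertical below 0.06 rad and linear speed of cover below 0.02 m/s); the arm keeps its last pose, push and grip.
It fails at once if the timer is moved more than 25 mm (distance of timer from where it was at the start of the episode above 0.025 m).
It fails at once if the petri dishes is moved more than 25 mm (distance of petri_pair from where it was at the start of the episode above 0.025 m).
It fails at once if the beaker is moved more than 25 mm (distance of beaker_50 from where it was at the start of the episode above 0.025 m).
It also fails if it takes over 58 s, if anything falls off the work surface, if the arm or the gripper's body presses on something with over 40 N, if the wrist force passes 120 N, or if a joint passes its speed limit or range.

## Working session

There is one attempt and no reset: what is moved stays moved. The work goes in short steps, Python scripts to look and compute and a tool call to move; the robot and the scene stay as the last step left them, time stands still between calls to the robot, and variables do not carry over. Pictures are saved under pics/ and viewed, about 8 in all and at most 12, crops included, and the job is handed in when it is done.

Besides the shell and the picture viewer there is one more tool, called after "Request:" as name([rows], argument=value, ...), one row to a line, values as JSON. send_rows: Moves the arm, as the interface text tells. Its arguments: {"type":"object","properties":{"commands":{"type":"array","items":{"type":"object","properties":{"translation":{"type":"array","items":{"type":"number"}},"twist":{"type":"array","items":{"type":"number"}}}}},"grip":{"type":"number"}},"required":["commands"]}

```bash
mkdir -p pics; cat > h.py <<'E'
import numpy as np, cv2
from workcell import ctrl
def shot(n,f=None):
    d=ctrl.get_image(n)
    np.savez(f'{f or n}.npz',**{k:np.array(d[k]) for k in ('img','intrinsics','cam_to_world')})
    if f: cv2.imwrite(f'pics/{f}.png',d['img'][:,:,::-1])
    return d
def ray(d,u,v,z):
    K=np.array(d['intrinsics']);T=np.array(d['cam_to_world'])
    r=T[:3,:3]@np.linalg.inv(K)@np.array([u,v,1.]);o=T[:3,3]
    return o+r*(z-o[2])/r[2]
E
python3 - <<'E'
from h import *
a=shot('top','top1');b=shot('side','side1')
for d in (a,b): print(np.round(d['intrinsics'],1).tolist(),np.round(d['cam_to_world'],3).tolist())
o=ctrl.get_obs();print(o)
E
```

```text
[[409.1, 0.0, 327.0], [0.0, 409.1, 199.4], [0.0, 0.0, 1.0]] [[0.147, -0.968, 0.204, 348.708], [-0.989, -0.144, 0.029, 2.901], [0.001, -0.206, -0.979, 897.574], [0.0, 0.0, 0.0, 1.0]]
[[505.6, 0.0, 316.0], [0.0, 505.6, 202.6], [0.0, 0.0, 1.0]] [[0.981, -0.09, 0.173, 371.43], [-0.195, -0.487, 0.851, -788.331], [0.007, -0.868, -0.496, 521.614], [0.0, 0.0, 0.0, 1.0]]
{'t': 0.1, 'qpos': array([ 1.15496869e+00,  4.23720791e-01,  1.63057384e+00, -1.50274028e-05,
        1.08859425e+00, -1.90017283e-02]), 'qvel': array([-0.00017119, -0.00192133, -0.00093902, -0.00249317, -0.00122886,
        0.00092451]), 'joint_torque': array([ 3.69403351e-04, -5.45614886e+01, -2.74322820e+01,  6.46097423e-02,
        1.88437407e-02, -1.66844177e-05]), 'ee_pos': array([241.43950114, 576.22110374, 404.02213162]), 'orientation': array([-6.19187435e-01, -3.07969678e+00,  1.99251000e-03]), 'ft_force': array([-0.36248305, -0.00219657, -0.50261533]), 'moment': array([ 0.00032901,  0.01803413, -0.02057362]), 'width': 87.73741263524659}
```

View pics/top1.png

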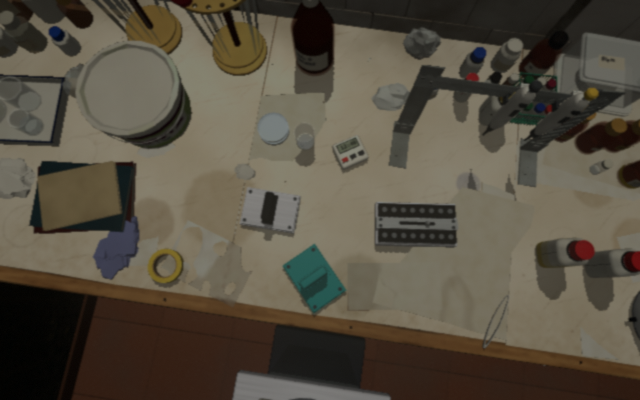

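View pics/side1.png

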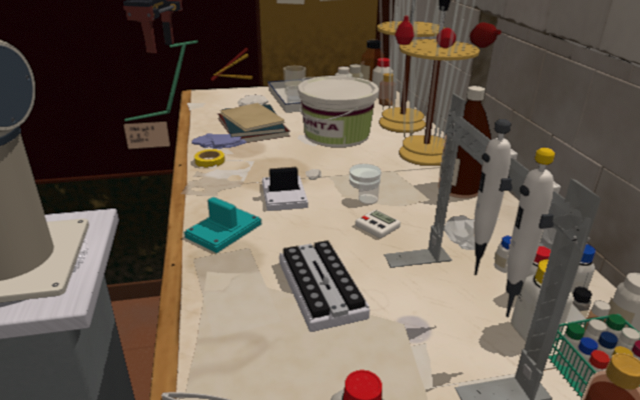

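The top view shows the aluminium cover with black handle at (270,210). The turquoise look-alike is at (314,278), and the jig at (415,225) could also be mistaken for the cover. By the description I choose the one at (270,210). I'll measure it and check it in one close crop.

```bash
python3 - <<'E'
from h import *
d=np.load('top1.npz');s=np.load('side1.npz')
a=cv2.resize(d['img'][180:255,225:325],None,fx=4,fy=4,interpolation=3)
b=cv2.resize(d['img'][190:265,365:465],None,fx=4,fy=4,interpolation=3)
c=cv2.resize(s['img'][150:225,245:345],None,fx=4,fy=4,interpolation=3)
e=cv2.resize(s['img'][235:335,270:380],None,fx=4,fy=4,interpolation=3)[:300,:400]
e=cv2.resize(s['img'][235:335,265:398],(400,300),interpolation=3)
cv2.imwrite('pics/crop1.png',np.clip(np.vstack([np.hstack([a,b]),np.hstack([c,e])])*1.3,0,255).astype(np.uint8)[:,:,::-1])
for n,p in dict(cover=(270,210,18),jig=(415,225,30),teal=(314,278,18),timer=(350,153,19),beaker=(305,138,60),petri=(273,129,32)).items(): print(n,ray(d,*p).round())
def blob(m,lo):
    n,l,st,c=cv2.connectedComponentsWithStats(m.astype(np.uint8))
    for i in range(1,n):
        if st[i,4]>lo:
            r=cv2.minAreaRect(np.argwhere(l==i)[:,::-1].astype(np.float32)); print(c[i].round(1),st[i],np.round(r[0],1),np.round(r[1],1),round(r[2],1))
            yield cv2.boxPoints(r)
g=d['img'].max(2).astype(int)
print('g',g[205:215:3,235:305:5])
m=np.zeros_like(g,bool);m[185:240,235:310]=1
for bx in blob((g<60)&m,40): print('handle top z64',[ray(d,*p,64)[:2].round(1).tolist() for p in bx])
m=np.zeros_like(g,bool);m[195:255,368:465]=1
for bx in blob((g<60)&m,100): print('strip z35',[ray(d,*p,35)[:2].round(1).tolist() for p in bx])
E
```

```text
cover [490. 149.  18.]
jig [ 502. -166.   30.]
teal [360.  31.  18.]
timer [645.  -6.  19.]
beaker [650.  95.  60.]
petri [671. 172.  32.]
g [[118 107 127 127 127 127  33  32  45 126 126 125 125 125]
 [119 119 124 124 126 123  32  32  54 127 127 127 123 128]
 [119 119 126 126 124 117  33  32  87 126 126 125 120 132]
 [120 115 123 124 124 101  33  31  95 124 123 124 104 132]]
[268.7 208.2] [261 192  17  33 383] [268.8 208.1] [12.6 32. ] 11.3
handle top z64 [[454.0, 158.1], [521.1, 157.1], [519.7, 130.7], [452.7, 132.2]]
[416.1 210.8] [378 204  77  15 879] [416.  210.7] [76.3 12.7] 1.6
strip z35 [[508.7, -83.8], [536.3, -81.2], [555.7, -243.8], [528.1, -245.4]]
[416.9 235.8] [ 378  228   78   17 1005] [416.5 235.8] [77.3 14.5] 1.6
strip z35 [[453.5, -90.4], [484.1, -87.5], [503.7, -250.3], [472.9, -252.0]]
```

View pics/crop1.png

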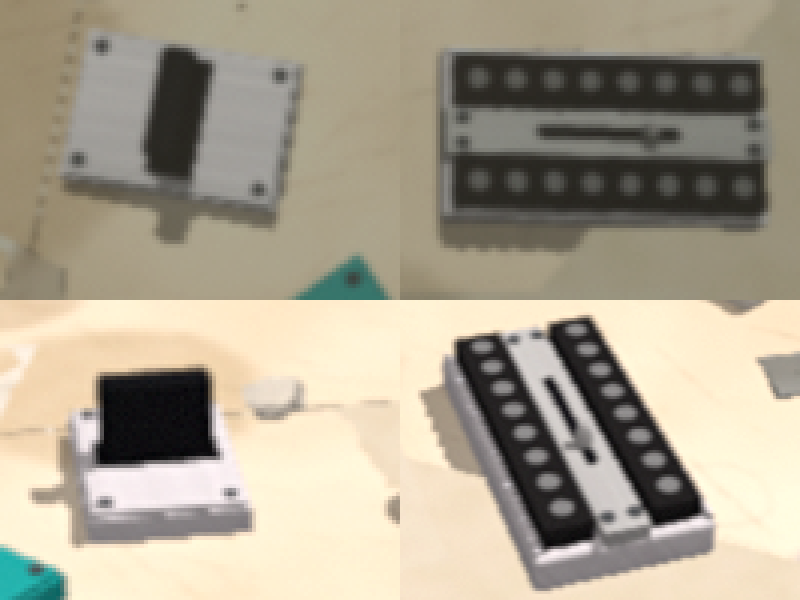

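The crop confirms the bare-metal cover with its upright black bar and four screws. It also shows the pin standing in the slot, at top px about (427.5,224) and side px about (325,279).

```bash
python3 - <<'E'
from h import *
d=np.load('top1.npz');s=np.load('side1.npz')
def P(l,ox,oy,z,k=4): return np.array([ray(d,ox+(x+.0)/k-.4,oy+y/k-.4,z)[:2] for x,y in l])
c=P([(101,46),(280,75),(258,189),(77,160)],225,180,18)
print('cover',c.round(1).tolist(),c.mean(0), [np.degrees(np.arctan2(*(v[::-1]))).round(1) for v in (c[0]-c[1],c[3]-c[2],c[0]-c[3],c[1]-c[2])],[np.linalg.norm(v).round(1) for v in (c[0]-c[1],c[0]-c[3])])
x=400
j=P([(462-x,117),(462-x,143),(755-x,151),(754-x,124)],365,190,30)
print('jig rib',j.round(1).tolist(),j.mean(0))
j2=P([(479-x,77),(479-x,180),(742-x,184),(740-x,84)],365,190,35)
print('jig buttons',j2.round(1).tolist(),j2.mean(0),[np.degrees(np.arctan2(*(v[::-1]))).round(1) for v in (j2[0]-j2[3],j2[1]-j2[2],j[0]-j[3],j[1]-j[2])])
sl=P([(538-x,131),(680-x,135)],365,190,30);print('slot',sl.round(1).tolist(),sl.mean(0))
for z in (30,36,43): print(z,ray(d,427.2,223.8,z).round(1),ray(s,325.5,279.5,z).round(1), ray(s,325,278,z).round(1))
E
```

```text
cover [[525.6, 200.3], [523.9, 100.0], [459.9, 101.5], [461.1, 201.5]] [492.63534573 150.82946746] [np.float64(89.1), np.float64(89.3), np.float64(-1.0), np.float64(-1.3)] [np.float64(100.3), np.float64(64.5)]
jig rib [[504.1, -90.1], [490.2, -91.8], [508.9, -247.2], [523.4, -245.4]] [ 506.63554002 -168.63951967]
jig buttons [[526.1, -96.0], [471.1, -102.5], [489.4, -240.4], [542.9, -234.8]] [ 507.36539732 -168.42870815] [np.float64(96.9), np.float64(97.6), np.float64(97.1), np.float64(96.9)]
slot [[502.6, -131.3], [511.6, -206.7]] [ 507.08908374 -169.01924302]
30 [ 508.3 -191.2   30. ] [ 510.3 -182.4   30. ] [ 510.4 -178.7   30. ]
36 [ 507.2 -189.8   36. ] [ 508.6 -189.8   36. ] [ 508.7 -186.1   36. ]
43 [ 505.9 -188.3   43. ] [ 506.7 -198.5   43. ] [ 506.7 -194.8   43. ]
```

Request:
send_rows([
  {"translation": [0.06, -0.1, 0], "twist": [0, 0, 0.02]},
  {"translation": [0.12, -0.2, 0], "twist": [0, 0, 0.04]},
  {"translation": [0.18, -0.3, 0], "twist": [0, 0, 0.06]},
  {"translation": [0.24, -0.4, 0], "twist": [0, 0, 0.08]},
  {"translation": [0.3, -0.5, 0], "twist": [0, 0, 0.1]},
  {"translation": [0.36, -0.6, 0], "twist": [0, 0, 0.12]},
  {"translation": [0.42, -0.7, 0], "twist": [0, 0, 0.14]},
  {"translation": [0.48, -0.8, 0], "twist": [0, 0, 0.16]},
  {"translation": [0.54, -0.9, 0], "twist": [0, 0, 0.18]},
  {"translation": [0.6, -1, 0], "twist": [0, 0, 0.2]},
], grip=-1)

```text
t: 1.1
ee_pos: [302.0, 475.6, 404.7]
orientation: [0.463, 3.107, -0.0]
ft_force: [-0.1, 0.4, -0.5]
width: 87.8
```

Request:
send_rows([
  {"translation": [0.06, -0.1, 0], "twist": [0, 0, 0.02]},
  {"translation": [0.12, -0.2, 0], "twist": [0, 0, 0.04]},
  {"translation": [0.18, -0.3, 0], "twist": [0, 0, 0.06]},
  {"translation": [0.24, -0.4, 0], "twist": [0, 0, 0.08]},
  {"translation": [0.3, -0.5, 0], "twist": [0, 0, 0.1]},
  {"translation": [0.36, -0.6, 0], "twist": [0, 0, 0.12]},
  {"translation": [0.42, -0.7, 0], "twist": [0, 0, 0.14]},
  {"translation": [0.48, -0.8, 0], "twist": [0, 0, 0.16]},
  {"translation": [0.54, -0.9, 0], "twist": [0, 0, 0.18]},
  {"translation": [0.6, -1, 0], "twist": [0, 0, 0.2]},
])

```text
t: 2.1
ee_pos: [361.9, 375.6, 404.7]
orientation: [0.307, 3.126, 0.0]
ft_force: [-0.1, -0.4, -0.9]
width: 88.4
```

Request:
send_rows([
  {"translation": [0.06, -0.1, 0], "twist": [0, 0, 0.02]},
  {"translation": [0.12, -0.2, 0], "twist": [0, 0, 0.04]},
  {"translation": [0.18, -0.3, 0], "twist": [0, 0, 0.06]},
  {"translation": [0.24, -0.4, 0], "twist": [0, 0, 0.08]},
  {"translation": [0.3, -0.5, 0], "twist": [0, 0, 0.1]},
  {"translation": [0.36, -0.6, 0], "twist": [0, 0, 0.12]},
  {"translation": [0.42, -0.7, 0], "twist": [0, 0, 0.14]},
  {"translation": [0.48, -0.8, 0], "twist": [0, 0, 0.16]},
  {"translation": [0.54, -0.9, 0], "twist": [0, 0, 0.18]},
  {"translation": [0.6, -1, 0], "twist": [0, 0, 0.2]},
])

```text
t: 3.1
ee_pos: [421.8, 275.6, 404.7]
orientation: [0.151, 3.138, 0.0]
ft_force: [-0.4, -0.1, 0.1]
width: 87.6
```

Request:
send_rows([
  {"translation": [0.06, -0.1, 0], "twist": [0, 0, 0.02]},
  {"translation": [0.12, -0.2, 0], "twist": [0, 0, 0.04]},
  {"translation": [0.18, -0.3, 0], "twist": [0, 0, 0.06]},
  {"translation": [0.24, -0.4, 0], "twist": [0, 0, 0.08]},
  {"translation": [0.3, -0.5, 0], "twist": [0, 0, 0.1]},
  {"translation": [0.37, -0.6, 0], "twist": [0, 0, 0.12]},
  {"translation": [0.45, -0.7, 0], "twist": [0, 0, 0.14]},
  {"translation": [0.54, -0.8, 0], "twist": [0, 0, 0.16]},
  {"translation": [0.64, -0.9, 0], "twist": [0, 0, 0.162]},
  {"translation": [0.71, -1, 0], "twist": [0, 0, 0.162]},
])

```text
t: 4.1
ee_pos: [493.2, 175.6, 404.8]
orientation: [0.025, 3.141, 0.0]
ft_force: [-1.3, 0.3, 0.3]
width: 87.7
```

Request:
send_rows([
  {"translation": [0, -0.1, -0.08], "twist": [0, 0, 0]},
  {"translation": [0, -0.2, -0.18], "twist": [0, 0, 0]},
  {"translation": [0, -0.248, -0.3], "twist": [0, 0, 0]},
  {"translation": [0, -0.248, -0.44], "twist": [0, 0, 0]},
  {"translation": [0, -0.248, -0.58], "twist": [0, 0, 0]},
  {"translation": [0, -0.248, -0.7], "twist": [0, 0, 0]},
  {"translation": [0, -0.248, -0.8], "twist": [0, 0, 0]},
  {"translation": [0, -0.248, -0.88], "twist": [0, 0, 0]},
  {"translation": [0, -0.248, -0.95], "twist": [0, 0, 0]},
  {"translation": [0, -0.248, -1], "twist": [0, 0, 0]},
])

```text
t: 5.1
ee_pos: [492.5, 151.7, 304.1]
orientation: [-0.025, -3.141, 0.0]
ft_force: [0.4, 0.6, 0.2]
width: 87.9
```

```bash
python3 - <<'E'
from h import *
d=shot('wrist','w1');g=d['img'].max(2)
print(np.round(d['cam_to_world'],2).tolist())
E
```

```text
[[0.02, 0.96, 0.28, 417.19], [1.0, -0.02, -0.0, 152.73], [0.0, 0.28, -0.96, 285.2], [0.0, 0.0, 0.0, 1.0]]
```

View pics/w1.png

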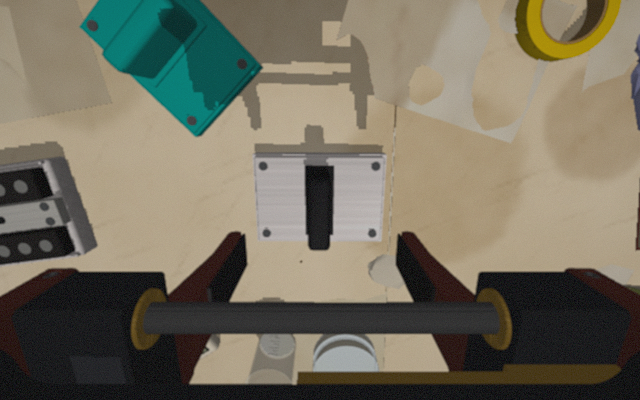

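The wrist view shows the cover centred between the jaws, with its screws at about (262,166), (375,166), (379,233) and (258,233). The handle is at u≈319.

```bash
python3 - <<'E'
from h import *
d=np.load('w1.npz')
c=np.array([ray(d,u,v,18)[:2] for u,v in [(262,166),(375,166),(379,233),(258,233)]]);print(c.round(1),c.mean(0))
print(d['intrinsics'][0,0], ctrl.get_obs()['ee_pos'])
E
```

```text
[[461.5  99.6]
 [463.1 200.5]
 [527.5 206.5]
 [525.6  91.3]] [494.4072169  149.46187207]
301.42505792850545 [492.28177881 151.61492325 303.63919511]
```

Request:
send_rows([
  {"translation": [0, 0, -0.1], "twist": [0, 0, 0]},
  {"translation": [0.01, 0, -0.22], "twist": [0, 0, 0]},
  {"translation": [0.01, 0, -0.36], "twist": [0, 0, 0]},
  {"translation": [0.01, 0, -0.5], "twist": [0, 0, 0]},
  {"translation": [0.01, 0, -0.64], "twist": [0, 0, 0]},
  {"translation": [0.01, 0, -0.76], "twist": [0, 0, 0]},
  {"translation": [0.01, 0, -0.86], "twist": [0, 0, 0]},
  {"translation": [0.01, 0, -0.93], "twist": [0, 0, 0]},
  {"translation": [0.01, 0, -0.98], "twist": [0, 0, 0]},
  {"translation": [0.01, 0, -0.98], "twist": [0, 0, 0]},
])

```text
t: 6.15
ee_pos: [493.4, 151.6, 206.1]
orientation: [-0.025, -3.141, 0.0]
ft_force: [-0.2, 0.1, -0.2]
width: 87.8
```

Request:
send_rows([
  {"translation": [0, 0, 0], "twist": [0, 0, 0]},
  {"translation": [0, 0, 0], "twist": [0, 0, 0]},
  {"translation": [0, 0, 0], "twist": [0, 0, 0]},
  {"translation": [0, 0, 0], "twist": [0, 0, 0]},
  {"translation": [0, 0, 0], "twist": [0, 0, 0]},
  {"translation": [0, 0, 0], "twist": [0, 0, 0]},
  {"translation": [0, 0, 0], "twist": [0, 0, 0]},
  {"translation": [0, 0, 0], "twist": [0, 0, 0]},
  {"translation": [0, 0, 0], "twist": [0, 0, 0]},
  {"translation": [0, 0, 0], "twist": [0, 0, 0]},
], grip=1)

```text
t: 7.15
ee_pos: [493.5, 151.6, 206.7]
orientation: [-0.025, -3.141, 0.0]
ft_force: [-0.5, -0.8, -0.4]
width: 18.1
```

Request:
send_rows([
  {"translation": [0, 0, 0.03], "twist": [0, 0, 0]},
  {"translation": [0, 0, 0.1], "twist": [0, 0, 0]},
  {"translation": [0, 0, 0.22], "twist": [0, 0, 0]},
  {"translation": [0, 0, 0.36], "twist": [0, 0, 0]},
  {"translation": [0, 0, 0.5], "twist": [0, 0, 0]},
  {"translation": [0, 0, 0.64], "twist": [0, 0, 0]},
  {"translation": [0, 0, 0.78], "twist": [0, 0, 0]},
  {"translation": [0, 0, 0.9], "twist": [0, 0, 0]},
  {"translation": [0, 0, 0.98], "twist": [0, 0, 0]},
  {"translation": [0, 0, 1], "twist": [0, 0, 0]},
])

```text
t: 8.15
ee_pos: [493.8, 151.7, 307.8]
orientation: [0.025, 3.14, 0.001]
ft_force: [-1.0, 0.5, -1.5]
width: 18.0
```

Request:
send_rows([
  {"translation": [0.005, -0.08, 0], "twist": [0, 0, 0.005]},
  {"translation": [0.01, -0.18, 0], "twist": [0, 0, 0.01]},
  {"translation": [0.015, -0.28, 0], "twist": [0, 0, 0.02]},
  {"translation": [0.02, -0.38, 0], "twist": [0, 0, 0.03]},
  {"translation": [0.025, -0.48, 0], "twist": [0, 0, 0.04]},
  {"translation": [0.03, -0.58, 0], "twist": [0, 0, 0.05]},
  {"translation": [0.035, -0.68, 0], "twist": [0, 0, 0.06]},
  {"translation": [0.04, -0.78, 0], "twist": [0, 0, 0.07]},
  {"translation": [0.045, -0.89, 0], "twist": [0, 0, 0.08]},
  {"translation": [0.05, -1, 0], "twist": [0, 0, 0.09]},
])

```text
t: 9.15
ee_pos: [498.5, 50.7, 306.7]
orientation: [-0.047, 3.141, 0.0]
ft_force: [0.2, -0.9, -0.9]
width: 18.0
```

Request:
send_rows([
  {"translation": [0.005, -0.1, 0], "twist": [0, 0, 0.01]},
  {"translation": [0.01, -0.2, 0], "twist": [0, 0, 0.02]},
  {"translation": [0.015, -0.3, 0], "twist": [0, 0, 0.03]},
  {"translation": [0.02, -0.4, 0], "twist": [0, 0, 0.04]},
  {"translation": [0.025, -0.5, 0], "twist": [0, 0, 0.05]},
  {"translation": [0.03, -0.6, 0], "twist": [0, 0, 0.06]},
  {"translation": [0.035, -0.7, 0], "twist": [0, 0, 0.07]},
  {"translation": [0.04, -0.8, 0], "twist": [0, 0, 0.08]},
  {"translation": [0.045, -0.9, 0], "twist": [0, 0, 0.09]},
  {"translation": [0.05, -1, 0], "twist": [0, 0, 0.1]},
])

```text
t: 10.15
ee_pos: [503.6, -49.2, 306.7]
orientation: [-0.125, 3.139, -0.0]
ft_force: [-0.3, 0.1, -2.4]
width: 17.9
```

Request:
send_rows([
  {"translation": [0.005, -0.1, 0], "twist": [0, 0, 0.01]},
  {"translation": [0.01, -0.2, 0], "twist": [0, 0, 0.02]},
  {"translation": [0.015, -0.3, 0], "twist": [0, 0, 0.03]},
  {"translation": [0.02, -0.4, 0], "twist": [0, 0, 0.04]},
  {"translation": [0.025, -0.5, 0], "twist": [0, 0, 0.05]},
  {"translation": [0.03, -0.6, 0], "twist": [0, 0, 0.06]},
  {"translation": [0.035, -0.7, 0], "twist": [0, 0, 0.07]},
  {"translation": [0.04, -0.8, 0], "twist": [0, 0, 0.08]},
  {"translation": [0.045, -0.9, 0], "twist": [0, 0, 0.09]},
  {"translation": [0.05, -1, 0], "twist": [0, 0, 0.09]},
])

```text
t: 11.15
ee_pos: [508.6, -149.2, 306.7]
orientation: [0.195, -3.136, -0.0]
ft_force: [0.6, -0.8, -1.7]
width: 17.8
```

```bash
python3 - <<'E'
from h import *
d=shot('wrist','w2');e=shot('side','s2')
o=ctrl.get_obs();print(o['ee_pos'],o['orientation'],o['ft_force'],o['width'])
a=cv2.resize(e['img'][130:340,210:470],(520,420),interpolation=3)
b=cv2.resize(d['img'][100:320,:],(640,220)) if 0 else d['img'][:,:]
cv2.imwrite('pics/m2.png',np.vstack([np.hstack([a,np.zeros((420,120,3),np.uint8)])[::1],b[80:260]])[:,:,::-1])
E
```

```text
[ 508.65183454 -149.54880667  306.72602431] [-1.93082593e-01  3.13527942e+00 -4.45937111e-04] [ 0.33703473  0.76273386 -1.24695262] 17.813738561018308
```

View pics/m2.png

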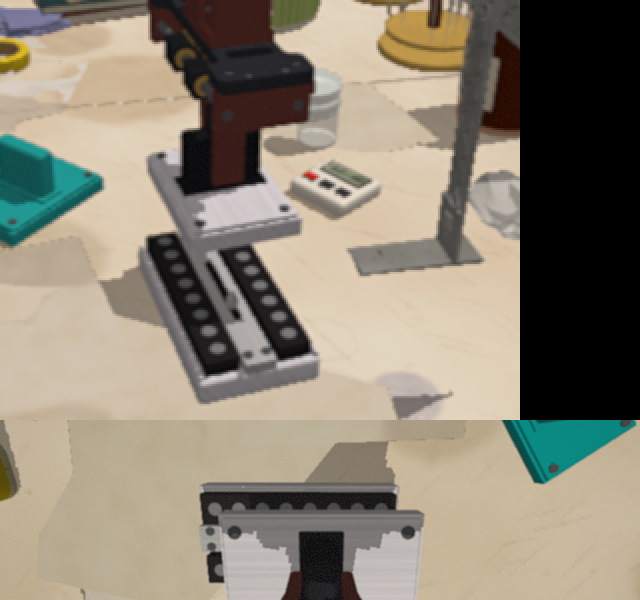

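The cover hangs level and in line with the jig, with the pin still visible in the side view. Its front screws are at wrist (234,192) and (407,192). I'll check where the cover sits in the grasp and refine the pin position.

```bash
python3 - <<'E'
from h import *
d=np.load('w2.npz');e=np.load('s2.npz')
T=np.array([508.65,-149.5]);t=np.radians(97.1);yv=np.array([np.cos(t),np.sin(t)]);xv=np.array([yv[1],-yv[0]])
for u,v in [(234.5,192.5),(407,192.5)]:
    p=ray(d,u,v,118)[:2]-T;print('screw in cover frame',(p@xv).round(1),(p@yv).round(1),'expect -32.2,+-50')
J=np.array([507,-168.6])
for u,v in [(210+232/2,130+295/2),(210+234/2,130+305/2),(210+235/2,130+313/2)]:
  for z in (30,43):
    p=ray(e,u,v,z)[:2]-J;print(u,v,z,(p@xv).round(1),(p@yv).round(1))
c=cv2.resize(e['img'][255:320,285:350],None,fx=8,fy=8,interpolation=3);cv2.imwrite('pics/pin.png',c[:,:,::-1])
E
```

```text
screw in cover frame -31.2 -50.1 expect -32.2,+-50
screw in cover frame -31.2 50.2 expect -32.2,+-50
326.0 277.5 30 4.0 -9.7
326.0 277.5 43 -1.7 -25.3
327.0 282.5 30 1.4 -21.8
327.0 282.5 43 -4.2 -37.0
327.5 286.5 30 -1.1 -31.1
327.5 286.5 43 -6.7 -46.1
```

View pics/pin.png

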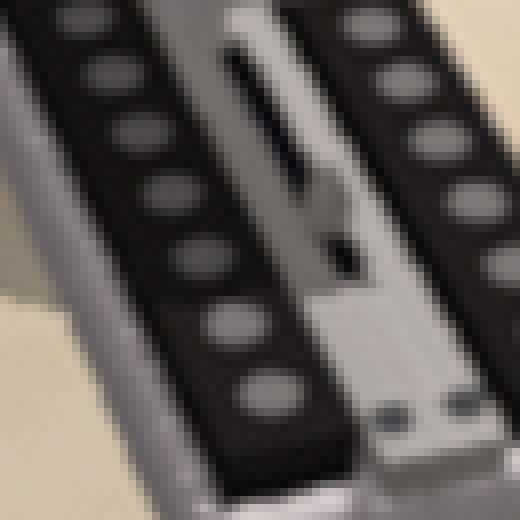

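Both views agree that the pin is at jig y ≈ -21 mm and x ≈ 0, at world (509.6,-189.4).

Request:
send_rows([
  {"translation": [0, -0.06, -0.04], "twist": [0, 0, 0]},
  {"translation": [0.005, -0.14, -0.1], "twist": [0, 0, 0]},
  {"translation": [0.005, -0.22, -0.18], "twist": [0, 0, 0]},
  {"translation": [0.005, -0.3, -0.26], "twist": [0, 0, 0]},
  {"translation": [0.005, -0.36, -0.34], "twist": [0, 0, 0]},
  {"translation": [0.005, -0.4, -0.41], "twist": [0, 0, 0]},
  {"translation": [0.005, -0.4, -0.46], "twist": [0, 0, 0]},
  {"translation": [0.005, -0.4, -0.5], "twist": [0, 0, 0]},
  {"translation": [0.005, -0.4, -0.53], "twist": [0, 0, 0]},
  {"translation": [0.005, -0.4, -0.53], "twist": [0, 0, 0]},
])

```text
t: 12.25
ee_pos: [509.0, -188.1, 253.3]
orientation: [0.196, -3.135, -0.0]
ft_force: [-0.3, -0.8, -1.1]
width: 17.8
```

Request:
send_rows([
  {"translation": [0, 0, -0.01], "twist": [0, 0, 0]},
  {"translation": [0, 0, -0.02], "twist": [0, 0, 0]},
  {"translation": [0, 0, -0.03], "twist": [0, 0, 0]},
  {"translation": [0, 0, -0.035], "twist": [0, 0, 0]},
  {"translation": [0, 0, -0.04], "twist": [0, 0, 0]},
  {"translation": [0, 0, -0.045], "twist": [0, 0, 0]},
  {"translation": [0, 0, -0.05], "twist": [0, 0, 0]},
  {"translation": [0, 0, -0.055], "twist": [0, 0, 0]},
  {"translation": [0, 0, -0.06], "twist": [0, 0, 0]},
  {"translation": [0, 0, -0.06], "twist": [0, 0, 0]},
])

```text
t: 13.25
ee_pos: [509.0, -188.4, 247.6]
orientation: [0.195, -3.135, -0.0]
ft_force: [0.2, -0.3, -2.7]
width: 17.9
```

Underside is about 41 mm with no contact force, which is below the pin tip, so the pin is probably entering the hole. I'll go on down in small steps.

Request:
send_rows([
  {"translation": [0, 0, -0.005], "twist": [0, 0, 0]},
  {"translation": [0, 0, -0.01], "twist": [0, 0, 0]},
  {"translation": [0, 0, -0.015], "twist": [0, 0, 0]},
  {"translation": [0, 0, -0.02], "twist": [0, 0, 0]},
  {"translation": [0, 0, -0.025], "twist": [0, 0, 0]},
  {"translation": [0, 0, -0.03], "twist": [0, 0, 0]},
  {"translation": [0, 0, -0.035], "twist": [0, 0, 0]},
  {"translation": [0, 0, -0.04], "twist": [0, 0, 0]},
  {"translation": [0, 0, -0.04], "twist": [0, 0, 0]},
  {"translation": [0, 0, -0.04], "twist": [0, 0, 0]},
])

```text
t: 14.25
ee_pos: [509.1, -188.4, 243.7]
orientation: [-0.195, 3.135, -0.0]
ft_force: [0.2, 0.3, -1.7]
width: 18.0
```

Request:
send_rows([
  {"translation": [0, 0, -0.005], "twist": [0, 0, 0]},
  {"translation": [0, 0, -0.01], "twist": [0, 0, 0]},
  {"translation": [0, 0, -0.015], "twist": [0, 0, 0]},
  {"translation": [0, 0, -0.02], "twist": [0, 0, 0]},
  {"translation": [0, 0, -0.025], "twist": [0, 0, 0]},
  {"translation": [0, 0, -0.03], "twist": [0, 0, 0]},
  {"translation": [0, 0, -0.035], "twist": [0, 0, 0]},
  {"translation": [0, 0, -0.04], "twist": [0, 0, 0]},
  {"translation": [0, 0, -0.04], "twist": [0, 0, 0]},
  {"translation": [0, 0, -0.04], "twist": [0, 0, 0]},
])

```text
t: 15.25
ee_pos: [509.2, -188.4, 240.1]
orientation: [-0.195, 3.135, -0.0]
ft_force: [-1.7, -1.3, 5.8]
width: 17.9
```

Request:
send_rows([
  {"translation": [0, 0, -0.005], "twist": [0, 0, 0]},
  {"translation": [0, 0, -0.01], "twist": [0, 0, 0]},
  {"translation": [0, 0, -0.015], "twist": [0, 0, 0]},
  {"translation": [0, 0, -0.02], "twist": [0, 0, 0]},
  {"translation": [0, 0, -0.025], "twist": [0, 0, 0]},
  {"translation": [0, 0, -0.03], "twist": [0, 0, 0]},
  {"translation": [0, 0, -0.035], "twist": [0, 0, 0]},
  {"translation": [0, 0, -0.035], "twist": [0, 0, 0]},
  {"translation": [0, 0, -0.035], "twist": [0, 0, 0]},
  {"translation": [0, 0, -0.035], "twist": [0, 0, 0]},
])

```text
t: 16.25
ee_pos: [509.3, -188.6, 237.0]
orientation: [-0.195, 3.135, -0.001]
ft_force: [-0.9, -1.0, 11.0]
width: 17.9
```

Request:
send_rows([
  {"translation": [0, 0, -0.005], "twist": [0, 0, 0]},
  {"translation": [0, 0, -0.01], "twist": [0, 0, 0]},
  {"translation": [0, 0, -0.015], "twist": [0, 0, 0]},
  {"translation": [0, 0, -0.02], "twist": [0, 0, 0]},
  {"translation": [0, 0, -0.02], "twist": [0, 0, 0]},
  {"translation": [0, 0, -0.02], "twist": [0, 0, 0]},
  {"translation": [0, 0, -0.02], "twist": [0, 0, 0]},
  {"translation": [0, 0, -0.02], "twist": [0, 0, 0]},
  {"translation": [0, 0, -0.02], "twist": [0, 0, 0]},
  {"translation": [0, 0, -0.02], "twist": [0, 0, 0]},
])

```text
t: 17.25
ee_pos: [509.3, -188.6, 236.7]
orientation: [-0.195, 3.134, -0.001]
ft_force: [-6.7, 1.0, 28.2]
width: 17.8
```

```bash
python3 - <<'E'
from h import *
d=shot('wrist','w3');e=shot('side','s3')
o=ctrl.get_obs();print(o['ee_pos'],o['orientation'],o['ft_force'],o['width'])
a=cv2.resize(e['img'][200:340,240:410],(680,560),interpolation=3)
cv2.imwrite('pics/m3.png',a[:,:,::-1])
E
```

```text
[ 509.3303345  -188.58439126  236.63045619] [-1.95002078e-01  3.13430325e+00 -1.14028557e-03] [-6.19407948  1.06675151 28.22779634] 17.77449104434779
```

View pics/m3.png

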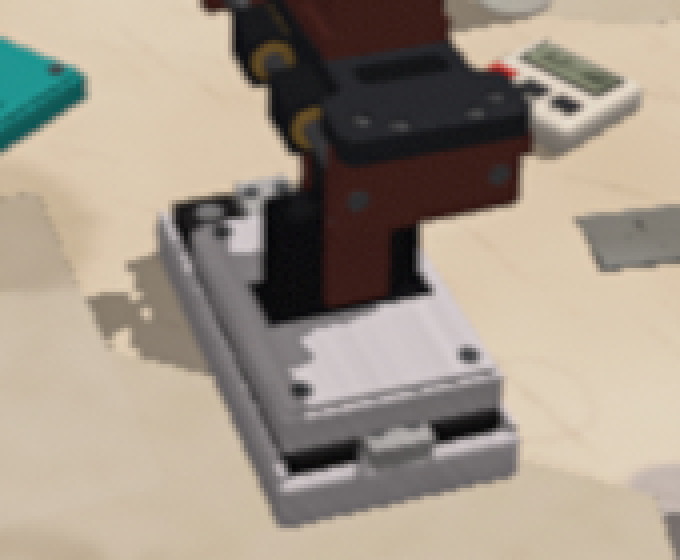

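The picture shows the cover flat on the rib: the rib end and its lower edge meet at about (400,440), the cover is in line, and the timer is untouched. The force climbed sharply to 28 N at TCP z 236.6, a hard metal stop 30 mm above the grasp height of 206.7. I'm handing in.

```bash
python3 -c "
from workcell import ctrl
print(ctrl.close_job())"
```

```text
the job is handed in; nothing more can be done
None
```

The cover is down on the pin and pressed onto the rib, still gripped, and I handed the job in after about 17 s of the 58 s allowed. The hand-in gives no verdict.

- **Pick-up:** I took the aluminium cover with the black handle and left the turquoise look-alike alone. The jaws closed to 18 mm, which matches the bar's thickness. It was carried level and turned 8° to line up with the slot.
- **Finding the pin:** I could see the pin in both the top and side views, about 21 mm from the jig's middle on the negative side along the slot. I lowered the cover straight over it instead of sliding along the slot to feel for it. It went below the pin's tip height with no resistance.
- **Last checks:**
  - The rubber began to push back at about 34 mm.
  - The cover reached a hard stop with its underside 30 mm above the worktop, pressed with 28 N; the height comes from the tool reading against its reading at pick-up.
  - It sits about 20 mm from the jig's middle along the slot and within 1 mm across it.
  - The angle matches the jig and the grip is still closed at 18 mm.
- **Bystanders:** In the last picture the timer looks unmoved. The beaker and petri dishes weren't in that crop, but the path stayed well clear of them.
- **Disagreements:** Nothing failed. There is a sideways force of about 6 N on the wrist, probably from pressing slightly off centre. The first wrist estimate of the cover's position differed from the top view by about 2 mm, and I took the middle value.

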